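# Snap the end cap onto the yoke bolt

## Robot

A 7-joint arm with a two-finger parallel gripper is mounted at the origin on the work surface. World frame = base frame: x ahead of the robot, y to its left, z up, the work surface at z = 0. Lengths are in mm, angles in rad, forces in N, time in s.
With the tool pointing down it reaches from about 400 to 875 mm from the base axis. Payload 4.4 kg.
Tool frame: the origin (TCP) lies at the very end of the fingers, on their centre line; the grasp point (between the pads) lies 19 mm behind it; z points along the fingers, y is the line along which they close (so a half turn about z gives the same grasp; the last joint's range is limited). The gripper opens to 85 mm and grips with 20 to 120 N. Pads are 22 mm wide; open, the fingers measure 114 mm over their backs; the gripper's body (76 mm by 85 mm) begins 54 mm behind the grasp point. The pads swing forward as they close: fully open they stand 13 mm farther back than shut.
Start: joints at [1.278, 0.628, 0.038, 1.517, -0.027, 0.996, -0.02], TCP at [146.187, -633.362, 231.313] pointing down, gripper open.
Joint ranges: [-3.06, 3.06], [-0.37, 2.12], [-1.25, 1.32], [0.18, 2.47], [-1.1, 4.24], [0.23, 1.98], [-2.94, 2.94]. Speed limits (rad/s): [2.57, 2.57, 3.14, 3.14, 3.14, 3.14, 3.14].

## Interface

Orientations are given as [roll, pitch, yaw] about the fixed x, y, z axes, in that order (R = Rz(yaw) Ry(pitch) Rx(roll)).
In Python, from cell import monitor, viewer, workorder gives the robot as it stands.
- The arm moves only by the tool arm_command, never from a script. Its argument "series" is one flat list of numbers, 5 for each row, row after row: the opening in per cent of the stroke, from 0 (shut) to 100 (fully open), then the shift along the tool's x, y, z in cm, then the turn about the tool's z in degrees. In form: [claw, x, y, z, roll, claw, x, y, z, roll, ...]. A call has exactly 5 rows; each row is the pose to reach, as a shift and turn from the pose commanded when the call began, along the tool's axes at that moment; what a row does not reach only later rows make up. A row lasts 1/12 s, in which the tool goes at most 41.7 mm and 7.16 degrees, less where a joint would pass 70% of its speed; a pose out of reach is approached as far as the arm can. A call with a gripper value outside its range is refused whole. The fingers move at their own pace and stop on an object; the grip force is fixed at half the most. Time passes only in rows, so rows that repeat a pose let the fingers close, or fill a call up. It gives the time, the measured TCP pose, the force, the opening and the grip force at its end, in the units of the state.
- monitor.read_state(): the state, without advancing time (a new reading comes with each control period).
- viewer.get_image(name): name is "scene" or "top" or "wrist"; returns (picture, depth): 400x640x3 uint8, red, green, blue; 400x640 float32, mm along the optical axis (not along the pixel's ray), 0 where there is no reading.
- viewer.camera_model(name): a dict with "mtx" (3x3 intrinsics, pixels), "dist_coeffs" ([k1, k2, p1, p2, k3] as OpenCV has them; the pictures are not rectified), "R" (3x3) and "t" (3): a world point X has camera coordinates R X + t. Camera axes: x right, y down, z forward; pixel columns grow to the right and rows downward; lengths in mm; the calibration is good to about 2 mm. A picture is of the moment at which its call begins: read the wrist's pose just before it. camera_model takes no time and is no camera call; for the wrist camera it gives the pose at the moment of the call.
- workorder.finish_job(): hands the job in; it is judged then, once.
The state is a dict: "clock": time; "qpos": joint angles; "qd": joint speeds; "tau": joint torques, N m; "eef_pos": TCP position; "tool_rot": TCP orientation; "force": force on the tool from outside, world axes, zero at the start; "torque": the same for the moment, N m; "width": finger opening in mm; "gripper_force": force on a finger pad.
Only numpy, scipy, OpenCV 4.12 (cv2) and the standard library are available. Lean on these libraries where they do the work, as an engineer would, in place of code of your own. Each camera call takes 0.05 s, during which the arm holds its last target. There are 200 camera calls.

## Task

Stand the steel yoke bolt on its head in the blue holder cup on the case lid and let go of it, so that it stands there by itself. Then fetch the orange snap cap, put it over the top end of the bolt and press it straight down until it clicks, and keep pressing after the click so that it is fully home: finish there, with the gripper still on the cap and pushing it down firmly (about 10 N) onto the bolt. Leave the other things where they are.

Things in the scene. Friction and masses are not known exactly. Their poses are not given: they have to be found in the camera images.
- bolt_mid (a point): Steel yoke bolt, loose, about 0.24 kg, standing on its round head on the case lid (lid top 30 mm above the table). 100 mm tall: head 34 mm across and 14 mm high, then a plain round shank 18 mm across. Grip it round the shank near the middle. This point is on the axis half-way up, 50 mm above the underside and 50 mm below the top; z runs up the bolt.
- bolt_top (a point): Centre of the bolt's top end, which tapers over its last 8 mm to 10 mm across. Four brass sprung detent balls stick out 3.8 mm round the shank, their centres 15 mm below this point: the cap snaps over them; do not grip there.
- cap_mid (a point): Orange plastic snap cap, loose, about 0.04 kg, round, 36 mm across and 40 mm high, standing mouth down on the lid. Bore open below, 24 mm deep: a lip 21 mm across and 4 mm high at the mouth, 27 mm across above it. This point is on the axis half-way up, 20 mm above the mouth; z runs up. Fully home, its bore rests on the bolt's top and this point is 46 mm above the bolt's middle.
- cap_mouth (a point): Centre of the cap's open mouth (its underside). The lip meets the detent balls when this point is about 12 mm below the bolt's top; the push then climbs to about 12 to 22 N and drops as the lip jumps past the balls (the click) some 3 to 7 mm lower. Fully home it is 24 mm below the bolt's top, a hard stop.
- cup: Blue plastic holder cup fixed to the case lid by a flange 84 mm across. Outside 52 mm across, mouth 40 mm across, open at the top. The origin is on its axis at the underside (on the lid top); its inner floor is 6 mm and its rim 26 mm above that, so the mouth is 20 mm deep. With the bolt standing in it the bolt's middle is 56 mm above this origin. z is up.
- bracket: Bystander: red aluminium L-shaped safety bracket, 50 by 70 mm, 36 mm high, on the lid. Origin at the centre of its underside.
- filter: Bystander: pale blue round glass filter, 68 mm across, 6 mm thick, lying on the lid. Origin at the centre of its underside.
- lampholder: Bystander: white porcelain lamp holder, 52 mm across, 36 mm high, on the lid. Origin at the centre of its underside.
- wrench: Bystander: steel wrench 160 mm long lying on the lid, along its own x axis. Origin at its underside, about mid-length.
- tin: Bystander: green tin with a white lid, 56 mm across, 50 mm high, on the lid. Origin at the centre of its underside.
- clipbar: Fixed spring clip bar, 300 mm long, at the left end of the lid, gripping two flat gel frames that reach 95 mm to the right of it; 33 mm high. Origin at the middle of the bar's underside.

How it is judged:
By the outcome, as a careful person would: the job done as asked, in the order asked, and still so for the second after the job is handed in, while the arm keeps its last pose, push and grip.
It also fails if it takes over 48 s, if anything falls off the work surface, if the arm or the gripper's body presses on something with over 40 N, if the wrist force passes 120 N, or if a joint passes its speed limit or range.

## Working session

There is one attempt and no reset: what is moved stays moved. The work goes in short steps, Python scripts to look and compute and a tool call to move; the robot and the scene stay as the last step left them, time stands still between calls to the robot, and variables do not carry over. Pictures are saved under pics/ and viewed, at most 10 in all, crops included, and the job is handed in when it is done.

Besides the shell and the picture viewer there is one more tool, called after "Call:" by a JSON object that holds its "name" and its "arguments". arm_command: Moves the arm, as the interface text tells. Its arguments: {"type":"object","properties":{"series":{"type":"array","items":{"type":"number"}}},"required":["series"]}

```bash
mkdir -p pics; cat > h.py <<'E'
import numpy as np, cv2
from cell import monitor, viewer, workorder
def grab(n,fn=None):
    m=viewer.camera_model(n); im,d=viewer.get_image(n)
    if fn: cv2.imwrite('pics/'+fn,im[:,:,::-1])
    return im,d,m
def cloud(d,m):
    h,w=d.shape; u,v=np.meshgrid(np.arange(w),np.arange(h))
    p=cv2.undistortPoints(np.stack([u,v],-1).reshape(-1,1,2).astype(float),np.array(m['mtx'],float),np.array(m['dist_coeffs'],float)).reshape(h,w,2)
    c=np.concatenate([p*d[...,None],d[...,None]],-1)
    X=(c-np.array(m['t']).ravel())@np.array(m['R'])
    X[d<=0]=np.nan
    return X
E
python3 - <<'E'
from h import *
s=monitor.read_state(); print(s)
for n in('scene','top'):
    im,d,m=grab(n,n+'0.png'); X=cloud(d,m); np.savez('/tmp/'+n,im=im,X=X)
    print(n,np.array(m['R']).round(3).tolist(),np.array(m['t']).ravel(),(-np.array(m['R']).T@np.array(m['t']).ravel()).round(0))
E
```

```text
{'clock': 0.0, 'qpos': array([ 1.27818877,  0.62934327,  0.03842494,  1.51838424, -0.02701512,
        0.99628809, -0.02001023]), 'qd': array([-0.00168007,  0.00054372, -0.00172212,  0.00078937, -0.00050028,
        0.00031058, -0.00063438]), 'tau': array([ 1.09202501e-03, -5.63396752e+01,  1.22686800e+00, -1.93445528e+01,
        1.11341823e-02,  1.04570048e-02,  1.51819285e-05]), 'eef_pos': array([ 146.06422609, -632.72862875,  230.38543329]), 'tool_rot': array([-3.13968698e+00,  2.67349751e-06,  2.26802489e-01]), 'force': array([-0.06741578, -0.40413163, -0.51997906]), 'torque': array([ 0.02018894,  0.04137978, -0.01111996]), 'gripper_force': 0.0, 'width': 85.47674100275108}
scene [[-0.291, 0.957, -0.01], [0.677, 0.198, -0.709], [-0.676, -0.214, -0.705]] [ 166.73169326 -308.20887617 1628.2829819 ] [1358.  249.  932.]
top [[0.022, -1.0, -0.019], [-0.993, -0.019, -0.112], [0.112, 0.021, -0.994]] [  23.0607119   596.56423136 1221.47445128] [ 456.    9. 1281.]
```

View pics/top0.png

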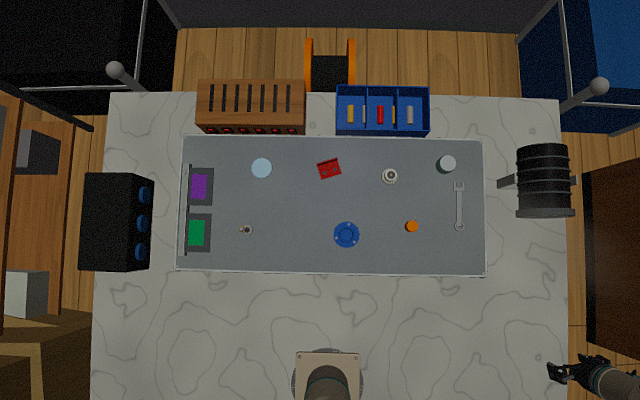

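View pics/scene0.png

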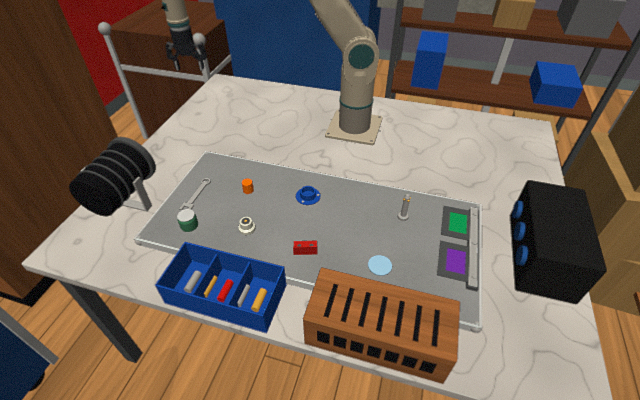

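The top view shows the bolt at about (247,230), the cup at (346,235) and the cap at (411,226). In the scene view they are at about (404,208), (308,195) and (247,187). Next I'll turn these into positions.

```bash
python3 - <<'E'
from h import *
W={'top':{'bolt':(247,230,16,12),'cup':(346,235,18,18),'cap':(411,226,14,14)},'scene':{'bolt':(404,208,15,20),'cup':(308,195,20,16),'cap':(247,187,14,14)}}
for n in W:
    z=np.load(f'/tmp/{n}.npz'); X=z['X']; hsv=cv2.cvtColor(z['im'],cv2.COLOR_RGB2HSV)
    print(n,'lid z',np.nanmedian(X[180:200,280:310,2] if n=='top' else X[225:240,250:280,2]))
    for k,(u,v,a,b) in W[n].items():
        P=X[v-b:v+b,u-a:u+a].reshape(-1,3); 
        P=P[P[:,2]>40]
        print(k,len(P),'min',P.min(0).round(),'max',P.max(0).round(),'mid',((P.min(0)+P.max(0))/2).round(1))
        T=P[P[:,2]>np.nanmax(P[:,2])-8]; print('   top layer',len(T),((T.min(0)+T.max(0))/2).round(1),T.mean(0).round(1))
E
```

```text
top lid z 30.266207333404175
bolt 110 min [474. 250.  40.] max [506. 276. 135.] mid [490.3 262.7  87.5]
   top layer 14 [490.5 265.  130.6] [489.6 265.5 129.9]
cup 100 min [459. -74.  40.] max [520. -15.  62.] mid [489.4 -44.9  51. ]
   top layer 66 [482.7 -49.3  58. ] [483.  -49.9  57.4]
cap 128 min [ 494. -270.   41.] max [ 529. -236.   76.] mid [ 511.3 -253.    58.4]
   top layer 83 [ 511.2 -253.8   71.9] [ 511.1 -254.5   70.6]
scene lid z 29.212468551862997
bolt 172 min [483. 251.  40.] max [509. 282. 131.] mid [496.2 266.6  85.6]
   top layer 18 [493.8 265.4 127.1] [493.8 265.8 127.1]
cup 137 min [459. -76.  40.] max [511. -25.  58.] mid [485.1 -50.4  49. ]
   top layer 73 [485.1 -50.7  54.2] [484.9 -51.4  54.1]
cap 124 min [ 494. -271.   41.] max [ 533. -236.   72.] mid [ 513.4 -253.6   56.3]
   top layer 66 [ 513.4 -254.    68. ] [ 515.7 -253.7   68.7]
```

Call:
{"name": "arm_command", "arguments": {"series": [100, 3, -2.6, 0, 0, 100, 6, -5.2, 0, 0, 100, 9, -7.8, 0, 0, 100, 12, -10.4, 0, 0, 100, 15, -13, 0, 0]}}

```text
clock: 0.52
eef_pos: [263.7, -471.1, 231.0]
tool_rot: [-3.141, 0.0, 0.226]
force: [0.8, -0.3, 0.5]
width: 85.5
gripper_force: 0.0
```

Call:
{"name": "arm_command", "arguments": {"series": [100, 3, -2.6, 0, 0, 100, 6, -5.2, 0, 0, 100, 9, -7.8, 0, 0, 100, 12, -10.4, 0, 0, 100, 15, -13, 0, 0]}}

```text
clock: 0.93
eef_pos: [380.6, -310.7, 231.2]
tool_rot: [-3.141, 0.0, 0.227]
force: [1.0, 0.6, -0.7]
width: 85.5
gripper_force: 0.0
```

Call:
{"name": "arm_command", "arguments": {"series": [100, 1.6, -3.6, 0, 0, 100, 3.2, -7.2, 0, 0, 100, 4.8, -10.8, 0, 0, 100, 6.4, -14.4, 0, 0, 100, 8, -18, 0, 0]}}

```text
clock: 1.35
eef_pos: [417.3, -117.3, 231.2]
tool_rot: [-3.142, 0.0, 0.227]
force: [1.1, -0.1, 0.4]
width: 85.4
gripper_force: 0.0
```

```bash
python3 - <<'E'
from h import *
s=monitor.read_state(); print(s['eef_pos'],s['tool_rot'],s['qpos'].round(2),s['force'],s['clock'])
im,d,m=grab('wrist','w1.png'); X=cloud(d,m); np.savez('/tmp/w1',im=im,X=X); print(np.array(m['R']).round(3).tolist(),(-np.array(m['R']).T@np.array(m['t']).ravel()).round(0))
E
```

```text
[ 417.3299772  -117.27985282  231.23634011] [-3.14150002e+00  1.93271251e-04  2.26654093e-01] [ 0.23  0.32 -0.02  2.09  0.01  0.73 -1.15] [ 1.13064082 -0.06023814  0.37598942] 1.35
[[0.225, -0.974, -0.001], [-0.93, -0.215, 0.3], [-0.292, -0.067, -0.954]] [ 493. -100.  373.]
```

View pics/w1.png

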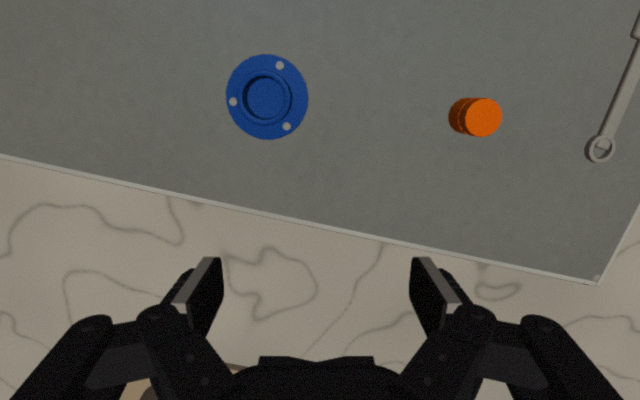

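The wrist view shows the cup at (266,97) and the cap at (480,117), with both finger pads in view below. I'll measure both here while continuing to the bolt.

Call:
{"name": "arm_command", "arguments": {"series": [100, 1.6, -3.6, 0, 0, 100, 3.2, -7.2, 0, 0, 100, 4.8, -10.8, 0, 0, 100, 6.4, -14.4, 0, 0, 100, 8, -18, 0, 0]}}

```text
clock: 1.82
eef_pos: [454.9, 75.8, 231.3]
tool_rot: [3.141, 0.0, 0.227]
force: [0.5, -1.1, 0.4]
width: 85.4
gripper_force: 0.0
```

Call:
{"name": "arm_command", "arguments": {"series": [100, 1.1, -3.6, 0, 0, 100, 2.2, -7.2, 0, 0, 100, 2.2, -10.8, 0, 0, 100, 2.2, -14.4, 0, 0, 100, 2.2, -16, 0, 0]}}

```text
clock: 2.23
eef_pos: [438.8, 240.3, 231.1]
tool_rot: [-3.139, 0.0, 0.233]
force: [0.5, 0.0, -0.3]
width: 85.5
gripper_force: 0.0
```

```bash
python3 - <<'E'
from h import *
z=np.load('/tmp/w1.npz'); X=z['X']; hsv=cv2.cvtColor(z['im'],cv2.COLOR_RGB2HSV)
H,S=hsv[...,0],hsv[...,1]
def show(k,P):
    e=(P[:,:2].astype(np.float32)); c,r=cv2.minEnclosingCircle(e); print(k,len(P),np.round(c,1),round(r,1),'z',np.nanmedian(P[:,2]).round(1))
Z=X[...,2]
cup=(H>100)&(H<125)&(S>120); cap=(H>5)&(H<20)&(S>150)
for k,mk,lo,hi in(('flange',cup,25,42),('rim',cup,52,62),('cap',cap,66,76)):
    a=mk&(Z>lo)&(Z<hi); a=cv2.morphologyEx(a.astype(np.uint8),cv2.MORPH_OPEN,np.ones((2,2)))>0
    a[200:]=0
    show(k,X[a])
s=monitor.read_state(); print(s['eef_pos'],s['qpos'].round(2),s['clock'])
im,d,m=grab('wrist','w2.png'); X=cloud(d,m); np.savez('/tmp/w2',im=im,X=X)
E
```

```text
flange 4095 [481.2 -52. ] 41.8 z 33.9
rim 985 [480.2 -50.9] 27.2 z 55.0
cap 1147 [ 514.  -266.4] 29.7 z 69.2
[438.76381272 240.3068443  231.11784359] [-0.49  0.42 -0.09  1.93  0.05  0.8  -1.95] 2.2333
```

View pics/w2.png

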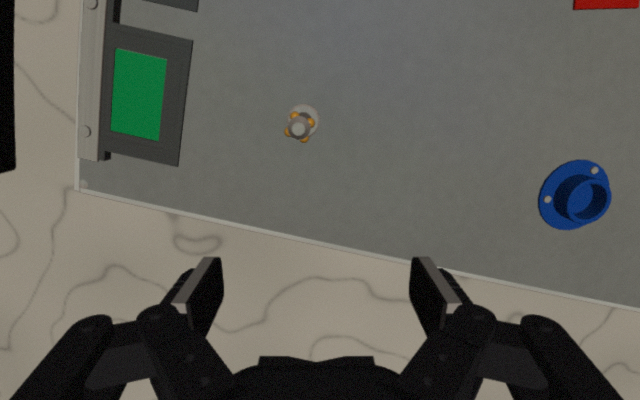

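The wrist view shows the bolt's top at (298,129) with its brass balls around it, and the head at about (303,118).

```bash
python3 - <<'E'
from h import *
for t in range(2):
    if t==0: z=np.load('/tmp/w2.npz'); X=z['X']
    else:
        im,d,m=grab('wrist'); X=cloud(d,m); s=monitor.read_state(); print(s['eef_pos'],s['tool_rot'])
    W=X[90:150,270:335].reshape(-1,3)
    for lo,hi in((124,136),(40,47),(108,120)):
        P=W[(W[:,2]>lo)&(W[:,2]<hi)]
        if len(P)<4: continue
        c,r=cv2.minEnclosingCircle(P[:,:2].astype(np.float32)); print(lo,len(P),np.round(c,1),round(r,1),P.mean(0).round(1))
    fl=X[150:240,520:620].reshape(-1,3)
    for lo,hi in((52,62),(31,40)):
        P=fl[(fl[:,2]>lo)&(fl[:,2]<hi)]; c,r=cv2.minEnclosingCircle(P[:,:2].astype(np.float32)); print('cup',np.round(c,1),round(r,1))
E
```

```text
124 297 [490.2 266.7] 7.7 [490.6 266.5 127.8]
40 353 [490.4 266.7] 16.6 [495.8 264.4  43. ]
108 167 [490.4 266.7] 12.4 [492.  266.5 116.9]
cup [482.4 -49.9] 26.7
cup [478.1 -47.6] 79.4
[439.08610016 238.93185778 231.02571446] [-3.13972222e+00  3.95696993e-04  2.33685055e-01]
124 294 [490.2 266.8] 7.8 [490.4 266.5 127.7]
40 346 [490.3 266.8] 16.6 [496.1 264.6  42.9]
108 172 [490.3 266.5] 12.5 [491.8 266.6 117. ]
cup [482.  -49.8] 26.5
cup [477.5 -50.5] 66.5
```

Call:
{"name": "arm_command", "arguments": {"series": [100, 2.8, -0.8, 0, 0, 100, 5.6, -1.5, 0, 0, 100, 5.6, -1.5, 3, 0, 100, 5.6, -1.5, 6, 0, 100, 5.6, -1.5, 6, 0]}}

```text
clock: 2.75
eef_pos: [489.0, 258.5, 166.3]
tool_rot: [3.137, 0.01, 0.225]
force: [-1.3, -1.2, -0.5]
width: 85.3
gripper_force: 0.0
```

```bash
python3 - <<'E'
from h import *
im,d,m=grab('wrist','w3.png'); X=cloud(d,m); s=monitor.read_state(); print(s['eef_pos'],s['tool_rot'],s['force'],s['clock'])
W=X.reshape(-1,3); W=W[(abs(W[:,0]-490)<22)&(abs(W[:,1]-267)<22)]
for lo,hi in((124,136),(40,47),(108,120)):
    P=W[(W[:,2]>lo)&(W[:,2]<hi)]
    if len(P)<4: continue
    c,r=cv2.minEnclosingCircle(P[:,:2].astype(np.float32)); print(lo,len(P),np.round(c,1),round(r,1))
E
```

```text
[489.99467774 259.29726249 168.77936829] [3.13849846 0.00701218 0.22512174] [ 0.82582418 -0.43562104 -0.08800353] 2.8
124 442 [490.1 266.9] 8.0
40 635 [490.2 267. ] 17.0
108 294 [490.2 267.1] 12.7
```

View pics/w3.png

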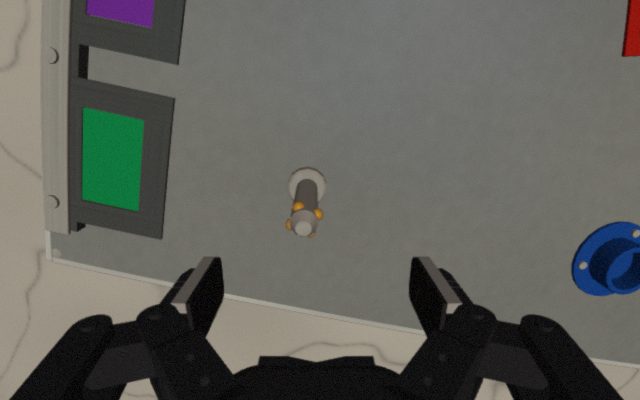

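The bolt's top is at (303,228), nearly centred between the fingers. I'll correct a few mm and keep descending.

Call:
{"name": "arm_command", "arguments": {"series": [100, 0, -0.3, 2, 0, 100, 0, -0.3, 4, 0, 100, 0, -0.3, 6, 0, 100, 0, -0.3, 7, 0, 100, 0, -0.3, 7, 0]}}

```text
clock: 3.22
eef_pos: [490.6, 264.0, 100.7]
tool_rot: [3.14, 0.002, 0.226]
force: [0.1, 0.4, -0.2]
width: 85.5
gripper_force: 0.0
```

Call:
{"name": "arm_command", "arguments": {"series": [100, 0, 0, 0.5, 0, 100, 0, 0, 0.5, 0, 100, 0, 0, 0.5, 0, 100, 0, 0, 0.5, 0, 100, 0, 0, 0.5, 0]}}

```text
clock: 3.63
eef_pos: [491.4, 265.4, 97.1]
tool_rot: [-3.141, -0.001, 0.227]
force: [0.6, 0.4, -0.3]
width: 85.4
gripper_force: 0.0
```

Call:
{"name": "arm_command", "arguments": {"series": [100, -0.1, -0.2, 1, 0, 100, -0.1, -0.2, 2, 0, 100, -0.1, -0.2, 3, 0, 100, -0.1, -0.2, 3.4, 0, 100, -0.1, -0.2, 3.4, 0]}}

```text
clock: 4.05
eef_pos: [488.4, 266.2, 60.4]
tool_rot: [3.14, 0.003, 0.227]
force: [-0.6, 0.2, 0.0]
width: 85.4
gripper_force: 0.0
```

Call:
{"name": "arm_command", "arguments": {"series": [100, 0, 0, 0, 0, 60, 0, 0, 0, 0, 40, 0, 0, 0, 0, 20, 0, 0, 0, 0, 0, 0, 0, 0, 0]}}

```text
clock: 4.47
eef_pos: [489.8, 267.0, 62.7]
tool_rot: [-3.141, -0.001, 0.227]
force: [0.1, -0.3, -0.1]
width: 38.7
gripper_force: 0.0
```

Call:
{"name": "arm_command", "arguments": {"series": [0, 0, 0, 0, 0, 0, 0, 0, 0, 0, 0, 0, 0, 0, 0, 0, 0, 0, 0, 0, 0, 0, 0, 0, 0]}}

```text
clock: 4.88
eef_pos: [489.8, 266.7, 62.7]
tool_rot: [3.141, -0.0, 0.227]
force: [-0.6, -1.6, 6.0]
width: 17.0
gripper_force: 58.4
```

Call:
{"name": "arm_command", "arguments": {"series": [0, 0, 0, -0.5, 0, 0, 0, 0, -2, 0, 0, 0, 0, -4, 0, 0, 0, 0, -5.5, 0, 0, 0, 0, -6, 0]}}

```text
clock: 5.3
eef_pos: [490.4, 267.7, 124.2]
tool_rot: [-3.14, -0.003, 0.227]
force: [-0.5, 0.2, -1.7]
width: 16.8
gripper_force: 58.5
```

Call:
{"name": "arm_command", "arguments": {"series": [0, -0.5, 2, 0, 0, 0, -1.3, 5, 0, 0, 0, -2.1, 8, 0, 0, 0, -2.9, 11, 0, 0, 0, -3.6, 14, 0, 0]}}

```text
clock: 5.72
eef_pos: [485.0, 121.2, 121.7]
tool_rot: [-3.142, 0.001, 0.228]
force: [-0.1, -0.0, -2.6]
width: 16.5
gripper_force: 58.7
```

Call:
{"name": "arm_command", "arguments": {"series": [0, -0.8, 3, 0, 0, 0, -1.6, 6, 0, 0, 0, -2.4, 9, 0, 0, 0, -3.1, 12, 0, 0, 0, -3.8, 14.7, 0, 0]}}

```text
clock: 6.13
eef_pos: [481.3, -31.2, 121.8]
tool_rot: [-3.141, 0.001, 0.226]
force: [0.4, -0.3, -1.9]
width: 16.3
gripper_force: 58.7
```

Call:
{"name": "arm_command", "arguments": {"series": [0, -0.5, 1.5, 0, 0, 0, -0.5, 2, 0, 0, 0, -0.5, 2, 0, 0, 0, -0.5, 2, 0, 0, 0, -0.5, 2, 0, 0]}}

```text
clock: 6.55
eef_pos: [481.8, -48.1, 122.2]
tool_rot: [-3.14, -0.0, 0.229]
force: [-0.7, 0.7, -1.8]
width: 16.5
gripper_force: 58.8
```

```bash
python3 - <<'E'
from h import *
im,d,m=grab('wrist','w4.png'); X=cloud(d,m); s=monitor.read_state(); print(s['eef_pos'],s['tool_rot'],s['force'],s['width'],s['clock'])
np.savez('/tmp/w4',im=im,X=X)
W=X.reshape(-1,3); e=s['eef_pos']; Q=W[np.hypot(W[:,0]-e[0],W[:,1]-e[1])<25]
for lo,hi in((184,196),(168,180),(100,108),(90,110)):
    P=Q[(Q[:,2]>lo)&(Q[:,2]<hi)]
    if len(P)<4: continue
    c,r=cv2.minEnclosingCircle(P[:,:2].astype(np.float32)); print(lo,len(P),np.round(c,1),round(r,1),P.mean(0).round(1))
Q=W[np.hypot(W[:,0]-482,W[:,1]+50)<50]
for lo,hi in((52,60),(30,38)):
    P=Q[(Q[:,2]>lo)&(Q[:,2]<hi)]; c,r=cv2.minEnclosingCircle(P[:,:2].astype(np.float32)); print('cup',lo,len(P),np.round(c,1),round(r,1))
E
```

```text
[481.79106333 -48.04613395 122.22202789] [-3.14064080e+00 -2.75733589e-04  2.29717460e-01] [-0.15349738  0.33714427 -1.76936438] 17.034819587168506 6.6
184 2576 [498.1 -44.2] 18.1 [494.7 -45.  190.2]
168 3120 [489.  -46.3] 23.8 [492.  -45.8 174.6]
100 1148 [483.6 -47.5] 16.7 [490.8 -45.7 102.8]
90 1495 [483.7 -47.4] 16.7 [491.7 -45.5 101.6]
cup 52 1180 [482.7 -50.4] 25.8
cup 30 5931 [482. -50.] 50.0
```

View pics/w4.png

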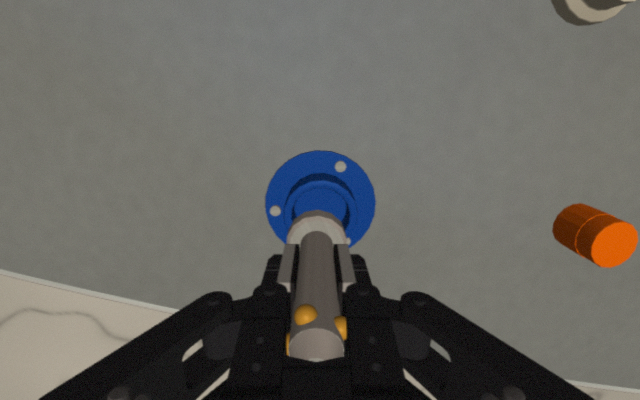

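The picture shows the bolt held upright between the pads, its top at (316,345) and its head at (317,228) just over the cup mouth (320,205). I'll check the tilt before going in.

```bash
python3 - <<'E'
from h import *
z=np.load('/tmp/w4.npz'); X=z['X']
P=X[336:354,303:330].reshape(-1,3); P=P[P[:,2]>186]; print('top',len(P),P.mean(0).round(1),P.min(0).round(1),P.max(0).round(1))
for lo in range(115,180,10):
    Q=X[225:340,295:340].reshape(-1,3); Q=Q[(Q[:,2]>lo)&(Q[:,2]<lo+8)]; print(lo,len(Q),Q.mean(0).round(1),Q.max(0).round(1)) 
Q=X[205:250,285:350].reshape(-1,3);Q=Q[(Q[:,2]>96)&(Q[:,2]<106)]; print(Q.min(0),Q.max(0),np.median(Q[:,2]))
E
```

```text
top 152 [487.7 -46.8 186.9] [485.3 -50.9 186. ] [490.2 -43.  188.4]
115 218 [489.1 -45.9 119.1] [491.7 -38.8 122.9]
125 361 [490.1 -46.5 129. ] [496.1 -35.7 133. ]
135 423 [489.9 -46.6 139.1] [496.1 -36.3 143. ]
145 493 [489.8 -46.7 149. ] [495.8 -36.7 153. ]
155 570 [489.5 -47.1 159. ] [495.7 -37.6 162.9]
165 411 [490.3 -48.  168.6] [493.  -39.1 173. ]
175 1039 [490.  -45.8 178.8] [494.  -39.1 183. ]
[478.59298854 -63.39592554  96.01755517] [499.22066336 -30.83428405 105.97498776] 102.58514733038962
```

Call:
{"name": "arm_command", "arguments": {"series": [0, -0.1, 0.2, 0.5, 0, 0, -0.1, 0.2, 1.2, 0, 0, -0.1, 0.2, 2, 0, 0, -0.1, 0.2, 2.4, 0, 0, -0.1, 0.2, 2.4, 0]}}

```text
clock: 7.02
eef_pos: [480.1, -51.9, 96.9]
tool_rot: [-3.141, 0.003, 0.227]
force: [0.4, 0.1, -3.7]
width: 16.6
gripper_force: 58.7
```

Call:
{"name": "arm_command", "arguments": {"series": [0, 0, 0, 0, 0, 0, 0, 0, 0, 0, 0, 0, 0, 0, 0, 0, 0, 0, 0, 0, 0, 0, 0, 0, 0]}}

```text
clock: 7.43
eef_pos: [481.3, -52.2, 98.6]
tool_rot: [3.141, -0.001, 0.227]
force: [0.6, -0.0, -2.3]
width: 16.5
gripper_force: 58.7
```

```bash
python3 - <<'E'
from h import *
im,d,m=grab('wrist'); X=cloud(d,m); s=monitor.read_state(); print(s['eef_pos'],s['tool_rot'],s['force'],s['width'],s['clock'])
W=X.reshape(-1,3); e=s['eef_pos']; Q=W[np.hypot(W[:,0]-e[0],W[:,1]-e[1])<25]
P=Q[(Q[:,2]>72)&(Q[:,2]<82)]; c,r=cv2.minEnclosingCircle(P[:,:2].astype(np.float32)); print('head',len(P),np.round(c,1),round(r,1),np.median(P[:,2]))
Q=W[np.hypot(W[:,0]-482,W[:,1]+50)<32]
P=Q[(Q[:,2]>52)&(Q[:,2]<58)]; c,r=cv2.minEnclosingCircle(P[:,:2].astype(np.float32)); print('rim',len(P),np.round(c,1),round(r,1))
E
```

```text
[481.26946291 -52.23409843  98.54891825] [ 3.14142901e+00 -5.30852432e-04  2.26645931e-01] [ 1.03212726 -0.60910007 -2.06313624] 16.393260825864438 7.4833
head 1244 [483.5 -51.6] 16.7 78.91111840208778
rim 1422 [483.3 -50.5] 25.7
```

Call:
{"name": "arm_command", "arguments": {"series": [0, 0, -0.1, 0.3, 0, 0, 0, -0.1, 0.9, 0, 0, 0, -0.1, 1.5, 0, 0, 0, -0.1, 2.1, 0, 0, 0, -0.1, 2.4, 0]}}

```text
clock: 7.9
eef_pos: [480.3, -51.2, 73.2]
tool_rot: [-3.141, 0.002, 0.227]
force: [-0.1, 0.5, -3.3]
width: 16.6
gripper_force: 58.7
```

Call:
{"name": "arm_command", "arguments": {"series": [0, 0, 0, 0.1, 0, 0, 0, 0, 0.2, 0, 0, 0, 0, 0.3, 0, 0, 0, 0, 0.4, 0, 0, 0, 0, 0.4, 0]}}

```text
clock: 8.32
eef_pos: [480.9, -51.2, 70.3]
tool_rot: [3.142, -0.0, 0.227]
force: [0.4, -0.9, -1.9]
width: 17.1
gripper_force: 58.7
```

Call:
{"name": "arm_command", "arguments": {"series": [0, 0, 0, 0.05, 0, 0, 0, 0, 0.1, 0, 0, 0, 0, 0.15, 0, 0, 0, 0, 0.15, 0, 0, 0, 0, 0.15, 0]}}

```text
clock: 8.73
eef_pos: [480.9, -51.2, 68.8]
tool_rot: [3.142, -0.0, 0.227]
force: [0.5, 0.5, -2.7]
width: 16.8
gripper_force: 58.7
```

Call:
{"name": "arm_command", "arguments": {"series": [0, 0, 0, 0.05, 0, 0, 0, 0, 0.1, 0, 0, 0, 0, 0.1, 0, 0, 0, 0, 0.1, 0, 0, 0, 0, 0.1, 0]}}

```text
clock: 9.15
eef_pos: [481.0, -51.2, 68.6]
tool_rot: [3.141, -0.001, 0.227]
force: [-1.5, 0.1, 7.8]
width: 16.7
gripper_force: 59.6
```

Call:
{"name": "arm_command", "arguments": {"series": [10, 0, 0, -0.1, 0, 30, 0, 0, -0.1, 0, 45, 0, 0, -0.1, 0, 60, 0, 0, -0.1, 0, 100, 0, 0, -0.1, 0]}}

```text
clock: 9.57
eef_pos: [481.0, -51.2, 68.8]
tool_rot: [3.142, -0.0, 0.227]
force: [0.2, -0.4, -0.5]
width: 61.1
gripper_force: 0.0
```

Call:
{"name": "arm_command", "arguments": {"series": [100, 0, 0, 0, 0, 100, 0, 0, 0, 0, 100, 0, 0, 0, 0, 100, 0, 0, 0, 0, 100, 0, 0, 0, 0]}}

```text
clock: 9.98
eef_pos: [480.9, -51.2, 68.8]
tool_rot: [-3.142, -0.0, 0.227]
force: [0.3, -0.5, -0.2]
width: 85.5
gripper_force: 0.0
```

Call:
{"name": "arm_command", "arguments": {"series": [100, 0, 0, -2, 0, 100, 0, 0, -5, 0, 100, 0, 0, -8, 0, 100, 0, 0, -10, 0, 100, 0, 0, -12, 0]}}

```text
clock: 10.4
eef_pos: [481.0, -51.2, 190.4]
tool_rot: [3.141, -0.001, 0.227]
force: [0.4, -0.2, 0.3]
width: 85.3
gripper_force: 0.0
```

```bash
python3 - <<'E'
from h import *
im,d,m=grab('wrist','w5.png'); X=cloud(d,m); s=monitor.read_state(); print(s['eef_pos'],s['tool_rot'],s['force'],s['width'],s['clock'])
W=X.reshape(-1,3); Q=W[np.hypot(W[:,0]-482,W[:,1]+50)<32]
for lo,hi in((130,142),(114,125),(52,58)):
    P=Q[(Q[:,2]>lo)&(Q[:,2]<hi)]; c,r=cv2.minEnclosingCircle(P[:,:2].astype(np.float32)); print(lo,len(P),np.round(c,1),round(r,1),P[:,2].max())
E
```

```text
[483.09114881 -51.316298   193.43099994] [ 3.13952475 -0.00648725  0.22666829] [0.63733699 0.06370875 1.90683222] 85.64938638040147 10.45
130 373 [481.9 -50.8] 8.1 136.79543309521998
114 235 [481.4 -50.8] 12.6 124.99476320380741
52 893 [482.3 -50.4] 25.9 57.661191332655655
```

View pics/w5.png

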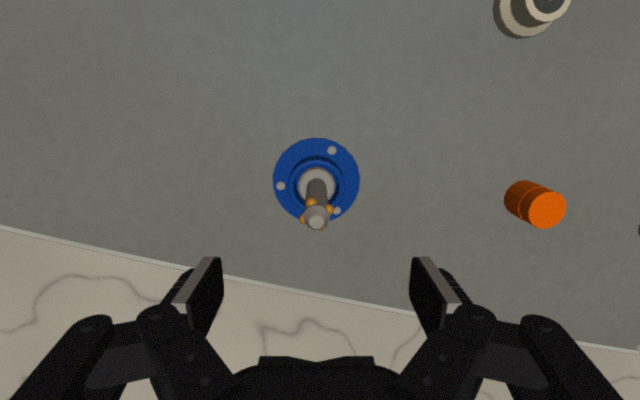

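The bolt stands upright in the cup with its top at (316,219), and the cap is at (540,205). Next I'll move above the cap.

Call:
{"name": "arm_command", "arguments": {"series": [100, -0.3, 3, 0, 0, 100, -0.6, 7, 0, 0, 100, -0.9, 11, 0, 0, 100, -1.2, 15, 0, 0, 100, -1.4, 18.5, 0, 0]}}

```text
clock: 10.87
eef_pos: [508.5, -237.6, 188.8]
tool_rot: [3.141, 0.0, 0.225]
force: [1.1, 1.0, -0.6]
width: 85.6
gripper_force: 0.0
```

Call:
{"name": "arm_command", "arguments": {"series": [100, -0.1, 2, 2, 0, 100, -0.1, 2, 5, 0, 100, -0.1, 2, 7, 0, 100, -0.1, 2, 7, 0, 100, -0.1, 2, 7, 0]}}

```text
clock: 11.28
eef_pos: [511.5, -253.8, 118.0]
tool_rot: [-3.14, 0.002, 0.227]
force: [0.0, 0.5, -0.1]
width: 85.2
gripper_force: 0.0
```

```bash
python3 - <<'E'
from h import *
im,d,m=grab('wrist'); X=cloud(d,m); s=monitor.read_state(); print(s['eef_pos'],s['tool_rot'],s['force'],s['clock'])
hsv=cv2.cvtColor(im,cv2.COLOR_RGB2HSV); a=(hsv[...,0]<22)&(hsv[...,1]>150)
print(np.argwhere(a).mean(0))
W=X[a]; W=W[np.hypot(W[:,0]-512,W[:,1]+254)<35]
for lo,hi in((67,74),(45,67),(30,74)):
    P=W[(W[:,2]>lo)&(W[:,2]<hi)]; c,r=cv2.minEnclosingCircle(P[:,:2].astype(np.float32)); print(lo,len(P),np.round(c,1),round(r,1),P[:,2].max())
E
```

```text
[ 512.68082071 -254.04743328  119.23265471] [-3.14150510e+00 -2.72698938e-04  2.27357344e-01] [ 0.08607738 -0.1041153   0.42415465] 11.3333
[232.48354877 318.78172738]
67 2251 [ 512.4 -254.7] 18.0 71.28695097399611
45 468 [ 518.6 -254. ] 17.0 66.97521770493282
30 2934 [ 507.2 -259.3] 25.3 71.28695097399611
```

Call:
{"name": "arm_command", "arguments": {"series": [100, 0, 0.05, 2, 0, 100, 0, 0.05, 4.5, 0, 100, 0, 0.05, 6.5, 0, 100, 0, 0.05, 7.8, 0, 100, 0, 0.05, 8.1, 0]}}

```text
clock: 11.75
eef_pos: [512.5, -254.3, 37.5]
tool_rot: [-3.141, 0.0, 0.228]
force: [0.2, -0.2, 0.7]
width: 85.4
gripper_force: 0.0
```

Call:
{"name": "arm_command", "arguments": {"series": [100, 0, 0, 0, 0, 70, 0, 0, 0, 0, 50, 0, 0, 0, 0, 30, 0, 0, 0, 0, 0, 0, 0, 0, 0]}}

```text
clock: 12.17
eef_pos: [513.1, -255.1, 38.8]
tool_rot: [3.141, -0.001, 0.227]
force: [0.4, 0.1, 0.4]
width: 38.6
gripper_force: 0.0
```

Call:
{"name": "arm_command", "arguments": {"series": [0, 0, 0, 0, 0, 0, 0, 0, 0, 0, 0, 0, 0, 0, 0, 0, 0, 0, 0, 0, 0, 0, 0, 0, 0]}}

```text
clock: 12.58
eef_pos: [513.0, -255.1, 39.0]
tool_rot: [3.141, -0.001, 0.227]
force: [-0.3, 0.1, 6.4]
width: 34.9
gripper_force: 59.4
```

Call:
{"name": "arm_command", "arguments": {"series": [0, 0, 0, -1, 0, 0, 0, 0, -4, 0, 0, 0, 0, -8, 0, 0, 0, 0, -12, 0, 0, 0, 0, -14, 0]}}

```text
clock: 13.0
eef_pos: [514.3, -255.6, 183.1]
tool_rot: [3.138, -0.005, 0.227]
force: [0.5, -0.3, 0.5]
width: 34.8
gripper_force: 59.8
```

Call:
{"name": "arm_command", "arguments": {"series": [0, 0.2, -3, 0, 0, 0, 0.5, -7, 0, 0, 0, 0.8, -11, 0, 0, 0, 1.1, -14.5, 0, 0, 0, 1.3, -17.5, 0, 0]}}

```text
clock: 13.42
eef_pos: [485.2, -78.7, 178.7]
tool_rot: [-3.141, -0.001, 0.228]
force: [0.5, 0.3, -0.4]
width: 34.5
gripper_force: 59.8
```

Call:
{"name": "arm_command", "arguments": {"series": [0, 0.1, -2, 0, 0, 0, 0.2, -3.1, 0, 0, 0, 0.2, -3.1, 0, 0, 0, 0.2, -3.1, 0, 0, 0, 0.2, -3.1, 0, 0]}}

```text
clock: 13.83
eef_pos: [481.1, -52.6, 178.0]
tool_rot: [3.14, -0.0, 0.224]
force: [0.2, -0.4, 0.4]
width: 34.4
gripper_force: 59.9
```

Call:
{"name": "arm_command", "arguments": {"series": [0, 0, 0, 0, 0, 0, 0, 0, 0, 0, 0, 0, 0, 0, 0, 0, 0, 0, 0, 0, 0, 0, 0, 0, 0]}}

```text
clock: 14.25
eef_pos: [480.7, -51.1, 177.8]
tool_rot: [3.142, 0.0, 0.226]
force: [0.9, -0.4, -0.7]
width: 35.0
gripper_force: 59.9
```

```bash
python3 - <<'E'
from h import *
im,d,m=grab('wrist','w6.png'); X=cloud(d,m); s=monitor.read_state(); print(s['eef_pos'],s['tool_rot'],s['force'],s['width'],s['clock'])
np.savez('/tmp/w6',im=im,X=X)
hsv=cv2.cvtColor(im,cv2.COLOR_RGB2HSV); a=(hsv[...,0]<22)&(hsv[...,1]>150)
W=X[a]; W=W[np.hypot(W[:,0]-482,W[:,1]+51)<35]; P=W
print('cap z',np.percentile(P[:,2],[2,50,98]))
T=P[P[:,2]>P[:,2].max()-5]; c,r=cv2.minEnclosingCircle(T[:,:2].astype(np.float32)); print('captop',len(T),np.round(c,1),round(r,1))
W=X.reshape(-1,3); Q=W[np.hypot(W[:,0]-482,W[:,1]+51)<32]
for lo,hi in((130,140),(114,125),(52,58)):
    P=Q[(Q[:,2]>lo)&(Q[:,2]<hi)]; 
    if len(P)>3: c,r=cv2.minEnclosingCircle(P[:,:2].astype(np.float32)); print(lo,len(P),np.round(c,1),round(r,1),P.mean(0),P[:,2].max())
for n in('top','scene'):
    im,d,m=grab(n,n+'6.png'); X=cloud(d,m); np.savez('/tmp/'+n+'6',im=im,X=X)
E
```

```text
[480.75426059 -50.96828816 177.76498197] [-3.14158446e+00  4.69047201e-05  2.26340246e-01] [-0.08707312  0.17839705 -0.94105471] 34.93995316956851 14.3
cap z [168.70618181 207.66286657 209.51113549]
captop 26 [499.3 -47.9] 20.4
130 163 [482.7 -50.5] 7.6 [486.09360153 -49.71093464 132.46180371] 136.25455781592066
114 237 [481.7 -50.7] 12.5 [487.6594513  -49.82803131 121.78034362] 124.99373336626815
52 982 [482.4 -50.3] 25.8 [487.87372572 -48.72730675  55.03668635] 57.87828016638405
```

View pics/w6.png

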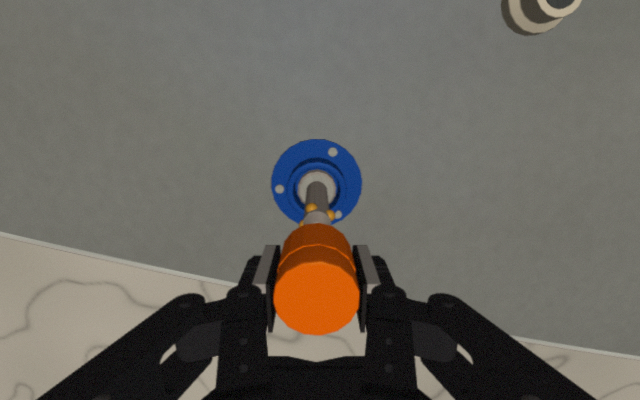

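The cap is gripped upright with its top at (317,292), and the bolt's top is just hidden by its lower edge at about (317,222). Next comes the cap's centre against the bolt.

```bash
python3 - <<'E'
from h import *
z=np.load('/tmp/w6.npz'); X=z['X']; hsv=cv2.cvtColor(z['im'],cv2.COLOR_RGB2HSV); a=(hsv[...,0]<22)&(hsv[...,1]>150)
a[:225]=0
for lo,hi in((204,212),(166,176),(176,188),(188,200)):
    P=X[a&(X[...,2]>lo)&(X[...,2]<hi)]; 
    c,r=cv2.minEnclosingCircle(P[:,:2].astype(np.float32)); print(lo,len(P),np.round(c,1),round(r,1),P.mean(0).round(1),P.max(0).round(1))
for n,o in(('top',0),('scene',0)):
    z=np.load(f'/tmp/{n}6.npz'); X=z['X']; hsv=cv2.cvtColor(z['im'],cv2.COLOR_RGB2HSV); a=(hsv[...,0]<22)&(hsv[...,1]>150)
    W=X[a]; W=W[(np.hypot(W[:,0]-481,W[:,1]+51)<35)&(W[:,2]>150)]; print(n,len(W),W.min(0).round(),W.max(0).round())
    W=X.reshape(-1,3);W=W[(np.hypot(W[:,0]-481,W[:,1]+51)<14)&(W[:,2]>70)&(W[:,2]<142)]; print(n,len(W),W.min(0).round(),W.max(0).round())if len(W) else 0
E
```

```text
204 5379 [483.  -50.5] 20.4 [482.2 -50.7 208. ] [498.8 -30.6 212. ]
166 329 [483.8 -49.8] 17.6 [495.1 -48.2 172.6] [498.6 -33.2 175.9]
176 698 [487.3 -49.4] 17.4 [494.8 -47.9 182.3] [498.8 -32.7 188. ]
188 1014 [487.3 -49.5] 17.8 [494.2 -48.1 194.2] [498.8 -32.  200. ]Traceback (most recent call last):
  File "<stdin>", line 9, in <module>
    return umr_minimum(a, axis, None, out, keepdims, initial, where)
ValueError: zero-size array to reduction operation minimum which has no identity
```

Call:
{"name": "arm_command", "arguments": {"series": [0, 0, 0, 0.8, 0, 0, 0, 0, 1.8, 0, 0, 0, 0, 2.7, 0, 0, 0, 0, 3.4, 0, 0, 0, 0, 3.7, 0]}}

```text
clock: 14.82
eef_pos: [480.0, -50.6, 139.4]
tool_rot: [-3.141, 0.002, 0.227]
force: [-0.1, -0.8, -0.5]
width: 34.8
gripper_force: 59.9
```

Call:
{"name": "arm_command", "arguments": {"series": [0, 0, 0, 0.1, 0, 0, 0, 0, 0.2, 0, 0, 0, 0, 0.3, 0, 0, 0, 0, 0.3, 0, 0, 0, 0, 0.3, 0]}}

```text
clock: 15.23
eef_pos: [481.0, -50.8, 138.1]
tool_rot: [3.141, -0.001, 0.227]
force: [-1.1, 0.7, -0.3]
width: 34.8
gripper_force: 59.9
```

Call:
{"name": "arm_command", "arguments": {"series": [0, 0, 0, 0.1, 0, 0, 0, 0, 0.2, 0, 0, 0, 0, 0.3, 0, 0, 0, 0, 0.4, 0, 0, 0, 0, 0.5, 0]}}

```text
clock: 15.65
eef_pos: [481.1, -50.8, 133.0]
tool_rot: [3.141, -0.001, 0.227]
force: [-1.1, -0.2, 8.9]
width: 34.6
gripper_force: 60.7
```

Call:
{"name": "arm_command", "arguments": {"series": [0, 0, 0, 0.05, 0, 0, 0, 0, 0.1, 0, 0, 0, 0, 0.15, 0, 0, 0, 0, 0.2, 0, 0, 0, 0, 0.2, 0]}}

```text
clock: 16.07
eef_pos: [482.6, -50.9, 132.4]
tool_rot: [3.14, -0.004, 0.227]
force: [-2.1, 0.6, 11.1]
width: 34.9
gripper_force: 61.2
```

Call:
{"name": "arm_command", "arguments": {"series": [0, -0.05, 0, 0.05, 0, 0, -0.1, 0, 0.1, 0, 0, -0.1, 0, 0.15, 0, 0, -0.1, 0, 0.2, 0, 0, -0.1, 0, 0.2, 0]}}

```text
clock: 16.48
eef_pos: [481.7, -51.1, 130.0]
tool_rot: [3.14, -0.004, 0.227]
force: [1.2, -0.3, 6.1]
width: 34.7
gripper_force: 60.7
```

Call:
{"name": "arm_command", "arguments": {"series": [0, 0, 0, 0.05, 0, 0, 0, 0, 0.1, 0, 0, 0, 0, 0.15, 0, 0, 0, 0, 0.2, 0, 0, 0, 0, 0.2, 0]}}

```text
clock: 16.9
eef_pos: [481.4, -51.1, 127.6]
tool_rot: [3.141, -0.003, 0.227]
force: [0.6, -0.7, 4.4]
width: 34.8
gripper_force: 60.5
```

```bash
python3 - <<'E'
from h import *
im,d,m=grab('wrist','w7.png'); X=cloud(d,m); s=monitor.read_state(); print(s['eef_pos'],s['force'],s['torque'],s['clock'])
hsv=cv2.cvtColor(im,cv2.COLOR_RGB2HSV); a=(hsv[...,0]<22)&(hsv[...,1]>150); 
P=X[a&(X[...,2]>140)&(X[...,2]<180)]; print(P[:,2].max(),np.percentile(P[:,2],[50,80]))
T=P[P[:,2]>np.percentile(P[:,2],50)-4]; print('captop',T.mean(0))
A=np.c_[T[:,:2]-T[:,:2].mean(0),np.ones(len(T))]; print('top slope',np.linalg.lstsq(A,T[:,2],rcond=None)[0])
cv2.imwrite('pics/w7c.png',cv2.resize(im[130:350,200:440,::-1],None,fx=2.5,fy=2.5))
E
```

```text
[481.2198869  -51.02434356 127.48532272] [ 1.21049167 -0.31496544  4.83137744] [ 0.04766415 -0.27328458  0.06145025] 16.95
179.3842474813361 [157.72853488 158.30188906]
captop [482.75465058 -50.67000758 157.82072378]
top slope [-1.47904168e-02 -8.85348316e-03  1.57820724e+02]
```

View pics/w7c.png

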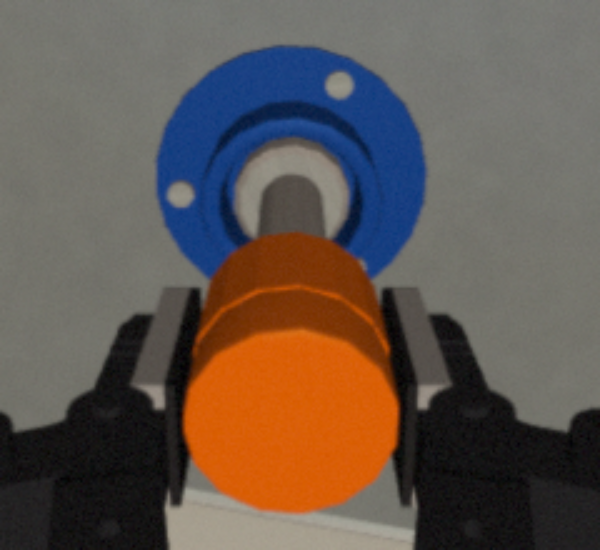

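The bolt and cap are upright and in line, with the cap at (290,420) in the crop. It hasn't slipped in the grip, and its mouth is about 18 mm below the bolt's top. I'll keep pressing.

Call:
{"name": "arm_command", "arguments": {"series": [0, 0, 0, 0.05, 0, 0, 0, 0, 0.1, 0, 0, 0, 0, 0.15, 0, 0, 0, 0, 0.2, 0, 0, 0, 0, 0.2, 0]}}

```text
clock: 17.37
eef_pos: [478.9, -50.9, 124.3]
tool_rot: [-3.141, 0.002, 0.227]
force: [0.2, -0.2, -1.3]
width: 34.9
gripper_force: 59.9
```

Call:
{"name": "arm_command", "arguments": {"series": [0, 0, 0, 0.05, 0, 0, 0, 0, 0.1, 0, 0, 0, 0, 0.15, 0, 0, 0, 0, 0.2, 0, 0, 0, 0, 0.2, 0]}}

```text
clock: 17.78
eef_pos: [479.7, -50.9, 122.6]
tool_rot: [-3.142, 0.0, 0.227]
force: [-0.2, 0.7, -2.8]
width: 34.7
gripper_force: 59.9
```

Call:
{"name": "arm_command", "arguments": {"series": [0, 0.1, 0, 0.05, 0, 0, 0.1, 0, 0.1, 0, 0, 0.1, 0, 0.15, 0, 0, 0.1, 0, 0.2, 0, 0, 0.1, 0, 0.2, 0]}}

```text
clock: 18.2
eef_pos: [480.9, -50.7, 121.0]
tool_rot: [3.141, -0.0, 0.227]
force: [-0.3, -0.4, 2.1]
width: 35.2
gripper_force: 60.2
```

Call:
{"name": "arm_command", "arguments": {"series": [0, 0, 0, 0.03, 0, 0, 0, 0, 0.06, 0, 0, 0, 0, 0.1, 0, 0, 0, 0, 0.1, 0, 0, 0, 0, 0.1, 0]}}

```text
clock: 18.62
eef_pos: [481.6, -50.7, 120.9]
tool_rot: [3.141, -0.002, 0.227]
force: [-1.5, 0.6, 10.5]
width: 34.5
gripper_force: 61.1
```

Call:
{"name": "arm_command", "arguments": {"series": [0, 0, 0, 0.01, 0, 0, 0, 0, 0.01, 0, 0, 0, 0, 0.01, 0, 0, 0, 0, 0.01, 0, 0, 0, 0, 0.01, 0]}}

```text
clock: 19.03
eef_pos: [481.6, -50.8, 120.9]
tool_rot: [3.141, -0.002, 0.227]
force: [-1.7, 0.5, 11.2]
width: 34.9
gripper_force: 61.1
```

```bash
python3 - <<'E'
from h import *
im,d,m=grab('wrist'); X=cloud(d,m); s=monitor.read_state(); print(s['eef_pos'],s['force'],s['clock'])
hsv=cv2.cvtColor(im,cv2.COLOR_RGB2HSV); a=(hsv[...,0]<22)&(hsv[...,1]>150); P=X[a&(X[...,2]>110)&(X[...,2]<180)]
T=P[P[:,2]>np.median(P[:,2])-4]; print('captop (expect 152 less ~1 bias)',T.mean(0))
E
```

```text
[481.61226071 -50.77957786 120.90533731] [-1.26571712 -0.45581301 11.38375972] 19.0833
captop (expect 152 less ~1 bias) [483.0117155  -50.37765392 151.19563526]
```

Cap top reads 151.2 mm against about 151 expected, so it is fully home with a steady push of about 11 N.

```bash
python3 -c "
from cell import workorder; print(workorder.finish_job())"
```

```text
the job is handed in; nothing more can be done
None
```

The bolt stands by itself in the blue cup. The snap cap clicked on and is fully home, and the gripper is still on it pushing down at about 11 N; I handed the job in at about 19 s, and no verdict came back.

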